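Close up the sander's drive housing and hold the cover shut

ROBOT

A 6-joint arm with a two-finger parallel gripper is mounted at the origin on the work surface. World frame = base frame: x ahead of the robot, y to its left, z up, the work surface at z = 0. Lengths are in m, angles in rad, forces in N, time in s.
With the tool pointing down it reaches from about 0.3 to 0.85 m from the base axis. Payload 5.4 kg.
Tool frame: the origin (TCP) lies on the centre line of the jaws, within the pads' length; the fingertips stand 11 mm ahead of it and the grasp point (between the pads) lies 8 mm behind it; z points along the fingers, y is the line along which they close (so a half turn about z gives the same grasp; the last joint's range is limited). The gripper opens to 85 mm and grips with 20 to 120 N. Pads are 22 mm wide; open, the fingers measure 114 mm over their backs; the gripper's body (76 mm by 85 mm) begins 54 mm behind the grasp point. The pads swing forward as they close: fully open they stand 13 mm farther back than shut.
Start: joints at [0.991, 0.158, 1.597, -0, 1.386, -0.21], TCP at [0.208, 0.536, 0.242] pointing down, gripper open.
Joint ranges: [-2.91, 2.91], [-0.94, 2.29], [0.18, 2.7], [-1.29, 4.43], [0.17, 2.64], [-3, 3]. Speed limits (rad/s): [2.57, 2.57, 3.14, 3.14, 3.14, 3.14].

INTERFACE

Orientations are given as a unit quaternion [x, y, z, w].
In Python, from station import sensors, imaging, manip gives the robot as it stands.
- The arm moves only by the shell command python3 -m handwheel 'ROWS'. ROWS is a JSON object whose one key "series" holds a list of rows, each a list of 7 numbers: the shift along the tool's x, y, z in units of 25 mm (1.0 is 25 mm), then the turn, a rotation vector about the tool's x, y, z in units of 6 degrees (1.0 is 6 degrees), then the closure, from 0 (fully open) to 1 (shut). In form: {"series": [[tx, ty, tz, rx, ry, rz, fingers], ...]}. A call has 1 to 20 rows; each row shifts and turns the commanded pose from where the row before left it, along the tool's axes as they then stand; what a row does not reach is not made up. A row lasts 1/10 s, in which the tool goes at most 50 mm and 8.59 degrees, less where a joint would pass 70% of its speed; a pose out of reach is approached as far as the arm can. A call is refused whole if a number of a shift passes 1 or a number of a turn 1, either way. A call with a gripper value outside its range is refused whole. The fingers move at their own pace and stop on an object; the grip force is fixed at half the most. Time passes only in rows, so rows that do not move let the fingers close. It gives the time, the measured TCP pose, the force, the opening and the grip force at its end, in the units of the state.
- sensors.get_obs(): the state, without advancing time (a new reading comes with each control period).
- imaging.camera(name): name is "scene" or "top"; returns a dict with "frame" (384x512x3 uint8, red, green, blue), "fovy" (degrees; the focal length in pixels is half the picture's height over the tangent of half this angle, whatever the lens; pixels are square), "cx", "cy" (the principal point, pixels), "rvec" (rotation vector, rad) and "tvec" (3), from world to camera coordinates, as OpenCV has them. Camera axes: x right, y down, z forward; pixel columns grow to the right and rows downward; lengths in m; the calibration is good to about 2 mm. A picture is of the moment at which its call begins. There is no depth.
- manip.close_job(): hands the job in; it is judged then, once.
Trained networks look in a picture, given as the dict that the camera call returned (one of the last four; its "shot" number tells which), for a name from the list of things; names that differ only in an ending like _2 or _b are one class to them, and where a whole thing is asked for, a point or a joint stands for the part that bears it (a point fixed in the world has none). Each returns a list of dicts, best first, with "score" (0 to 1); they miss things now and then, are a little off and sometimes report something else, mostly with a low value. They report only what shows in the picture. A call takes as long as a camera call. They do not tell look-alikes from the thing itself.
- imaging.look_for(picture, query): "position" ([column, row] in pixels, amid what is visible of it).
- imaging.place_of(picture, query): "position" ([column, row] in pixels: a listed point, or the origin of a listed thing).
The state is a dict: "time": time; "joint_pos": joint angles; "joint_vel": joint speeds; "effort": joint torques, N m; "tool_pos": TCP position; "orientation": TCP orientation; "contact_force": force on the tool from outside, world axes, zero at the start; "ft_torque": the same for the moment, N m; "grip_width": opening from 0.0 (shut) to 1.0 (fully open); "grasp_force": force on a finger pad.
Only numpy, scipy, OpenCV 4.12 (cv2) and the standard library are available. Lean on these libraries where they do the work, as an engineer would, in place of code of your own. Each camera call takes 0.05 s, during which the arm holds its last target. There are 200 camera calls.

TASK

Slip the wide steel bushing down over the post inside the sander's drive housing until it sits fully home, then the narrower collar down onto it, and let go of both. Next, with the cover still open, turn the quarter-turn fastener until its wing lines up with the cover's slot. Swing the sprung cover fully shut over it and finish while still holding it pressed against the frame; leave everything else on the bench where it is.

Things in the scene. Friction and masses are not known exactly. Their poses are not given: they have to be found in the camera images.
- housing: Green open-topped drive housing of a bench sander, fixed; a tray 220 (x) by 210 (y) by 66 mm high, walls 5, floor 6 mm, motor (91 mm high) out 120 mm from its +x wall. Origin: centre of its underside; x away from the robot, y to the hinge side (robot's left), z up. Post (16 mm dia., top 6 mm tapered) at x 0, y +30; fastener at x 0, y -55 on a 32 mm pillar; hinge line along x at y +105, z 67 mm.
- post_foot (a point): Foot of the post: on its axis, on the housing's inner floor (6 mm above the bench). Axes as the housing's.
- post_tip (a point): Tip of the post: on its axis, 46 mm above the inner floor, 52 mm above the bench (14 mm below the housing's rim).
- bushing: Wide plain steel ring, loose, lying flat on the bench: outer diameter 48 mm, bore 20 mm, height 22 mm, about 140 g. Origin: centre of its underside. Goes on the post first.
- collar: Narrower plain steel ring, loose, lying flat on the bench: outer diameter 34 mm, bore 20 mm, height 16 mm, about 60 g. Origin: centre of its underside. Goes on the post second, on top of the bushing (its underside then 22 mm above the inner floor).
- fastener (a joint): Quarter-turn fastener: plain steel upright wing 36 mm long, 10 thick, from 45 to 97 mm above the bench, turning about the vertical. Value: rad from the housing's x to the wing's length, anticlockwise from above positive; 0: in line with the cover's slot; range -0.6 to 1.65, no stop or click at 0; starts at 0.8 to 1.4. Friction 0.06 N m holds it where left. Misaligned it blocks the cover.
- fastener_top (a point): Middle of the top of the fastener's wing, on its turning axis, 97 mm above the bench. x along the wing, z up.
- cover_hinge (a joint): Hinge of the cover: rad, 0 shut on the rim, about 1.7 open (just past upright, leaning to the robot's left), stop at 1.9. A spring drives it open (rest about 1.72, 0.75 N m per rad): 5 to 8 N at the free edge keep it shut; let go, it opens again. Hinge line: along the housing's x at its y +105, z 67 mm.
- cover: Flat aluminium cover, 216 (x) by 205 mm, 5 mm thick, turning about the hinge line. Origin: middle of the hinge line, at the inner (under) face; when shut its axes are the housing's: it reaches from y -4 to -209 mm, z 0 (inner face) to 5 (outer face; ribs to 7 mm at x +-50, y -125 to -35). Slot 48 mm (x) by 24 (y), centred at y -160 mm.
- cover_slot (a point): Centre of the slot, at the cover's outer face: 160 mm from the hinge line.
- cover_press (a point): A good spot to push: on the outer face near the free edge, 180 mm from the hinge line, 70 mm to the robot's side (-x) of the slot's middle.
- offcut: Bystander: small wood offcut 24 x 60 x 18 mm between the rings. Origin under its centre.
- screwdriver: Bystander: screwdriver lying on the bench to the left in front of the robot.
- wrench: Bystander: spanner lying on the bench to the right in front of the robot.
- bottle: Bystander: upright bottle, 64 mm diameter, 190 mm tall, far right.
- tape_roll: Bystander: cardboard roll, a ring 96 mm across and 25 mm high with a 76 mm bore, left. Not one of the rings to fit.
- can: Bystander: upright can 80 mm across, 100 mm tall, far left.
- dust_brush: Bystander: hand brush lying at the left.
Mind the look-alikes: they are no part of the job. What is shaped like the collar but brown or red is not meant.

How it is judged:
By the outcome, as a careful person would: the job done as asked, in the order asked, and still so for the second after the job is handed in, while the arm keeps its last pose, push and grip.
It also fails if it takes over 72 s, if anything falls off the work surface, if the arm or the gripper's body presses on something with over 40 N, if the wrist force passes 120 N, or if a joint passes its speed limit or range.

## Working session

There is one attempt and no reset: what is moved stays moved. The work goes in short steps, Python scripts to look and compute and a shell command to move; the robot and the scene stay as the last step left them, time stands still between calls to the robot, and variables do not carry over. Pictures are saved under pics/ and viewed, at most 13 in all, crops included, and the job is handed in when it is done.

```bash
ls; mkdir -p pics
cat > h.py <<'E'
import numpy as np, cv2
from station import sensors, imaging, manip
def cam(n):
    p=imaging.camera(n); f=p["frame"].shape[0]/2/np.tan(np.radians(p["fovy"])/2)
    p["K"]=np.array([[f,0,p["cx"]],[0,f,p["cy"]],[0,0,1.]]); p["R"]=cv2.Rodrigues(np.array(p["rvec"],float))[0]; p["t"]=np.array(p["tvec"],float).ravel()
    return p
def save(p,n): cv2.imwrite("pics/"+n,cv2.cvtColor(p["frame"],cv2.COLOR_RGB2BGR))
def ray(p,uv):
    c=-p["R"].T@p["t"]; d=p["R"].T@np.linalg.inv(p["K"])@np.array([uv[0],uv[1],1.]); return c,d/np.linalg.norm(d)
def atz(p,uv,z):
    c,d=ray(p,uv); return c+d*(z-c[2])/d[2]
def proj(p,X):
    x=p["K"]@(p["R"]@np.array(X,float)+p["t"]); return x[:2]/x[2]
def tri(rays):
    A=0;b=0
    for c,d in rays:
        M=np.eye(3)-np.outer(d,d);A=A+M;b=b+M@c
    return np.linalg.solve(A,b)
E
python3 - <<'E'
from h import *
np.set_printoptions(precision=4,suppress=True)
P={n:cam(n) for n in("scene","top")}
for n,p in P.items():
    save(p,n+"0.png"); print(n,"c",ray(p,(0,0))[0])
Z=dict(housing=0,post_foot=.006,post_tip=.052,bushing=0,collar=0,fastener_top=.097,cover=.067,cover_slot=None,cover_press=None,offcut=0)
for q,z in Z.items():
    for n,p in P.items():
        for r in imaging.place_of(p,q)[:3]:
            print(q,n,np.round(r["position"],1),round(r["score"],2), atz(p,r["position"],z)[:2] if z is not None else "")
print(sensors.get_obs())
E
```

```text
pics
scene c [ 1.1488 -0.4441  0.6575]
top c [0.2906 0.0386 1.012 ]
housing scene [278.3 234.2] 0.64 [0.5764 0.0477]
housing top [248.2 171.4] 0.63 [0.5799 0.0421]
post_foot scene [289.6 231.5] 0.56 [0.5917 0.0757]
post_foot scene [248.1 196. ] 0.52 [0.38   0.0832]
post_foot top [233.6 165.3] 0.88 [0.5966 0.0858]
post_tip scene [291.1 218. ] 0.62 [0.5909 0.0792]
post_tip top [232.6 163.6] 0.89 [0.5876 0.0866]
bushing scene [191.7 291.5] 0.59 [ 0.6113 -0.2423]
bushing top [358.  191.2] 0.59 [ 0.5231 -0.2823]
bushing top [343.7 162.7] 0.46 [ 0.6105 -0.2446]
collar scene [190.5 242.6] 0.71 [ 0.4592 -0.1657]
collar scene [137.1 235.9] 0.7 [ 0.3446 -0.2726]
collar scene [153.3 256.9] 0.56 [ 0.4499 -0.2691]
collar top [322.3 214.3] 0.66 [ 0.4531 -0.1745]
collar top [355.6 219.6] 0.62 [ 0.4387 -0.2703]
collar top [385.9 223.3] 0.57 [ 0.429  -0.3571]
fastener_top scene [266.5 210.3] 0.6 [0.5695 0.0103]
fastener_top top [265.  165.4] 0.48 [ 0.5696 -0.0036]
fastener_top top [178.7 152.2] 0.17 [0.6045 0.2324]
cover scene [311.2 205.1] 0.67 [0.5948 0.1491]
cover scene [280.4 235.3] 0.62 [ 0.6411 -0.0009]
cover top [211. 156.] 0.96 [0.6046 0.1472]
cover_slot scene [336.4 152.9] 0.7 
cover_slot top [189.  127.8] 0.9 
cover_press scene [320.3 137.5] 0.73 
cover_press top [175.5 149.6] 0.79 
offcut scene [158.  276.2] 0.61 [ 0.5196 -0.2863]
offcut top [359.4 193.5] 0.56 [ 0.5162 -0.286 ]
offcut top [232.6 237.5] 0.33 [0.3831 0.0843]
{'time': 1.1, 'joint_pos': array([ 0.9909,  0.1585,  1.597 ,  0.    ,  1.3862, -0.2101]), 'joint_vel': array([ 0.001 , -0.0018, -0.0011, -0.0004, -0.0008, -0.0008]), 'effort': array([  0.0003, -39.5999, -33.1712,  -0.0002,   0.0005,   0.    ]), 'tool_pos': array([0.2078, 0.5361, 0.2423]), 'orientation': array([ 0.1839,  0.983 , -0.    , -0.    ]), 'contact_force': array([-0.5043,  0.1885,  0.5264]), 'ft_torque': array([-0.0371,  0.0039,  0.0024]), 'grasp_force': 0.0, 'grip_width': 0.9965849581220974}
```

Run:
```python
import cv2
a=cv2.imread("pics/top0.png")[90:260,150:410]; cv2.imwrite("pics/topc.png",cv2.resize(a,None,fx=3,fy=3,interpolation=cv2.INTER_CUBIC))
```

```text
(no output)
```

View pics/topc.png

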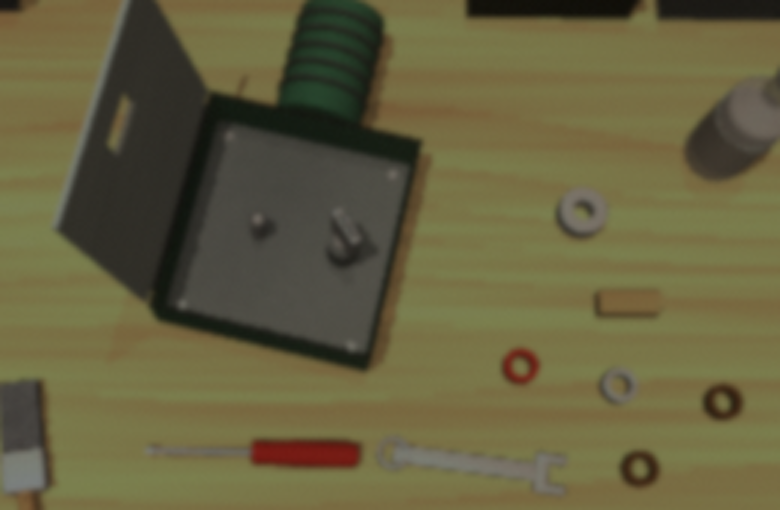

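View pics/scene0.png

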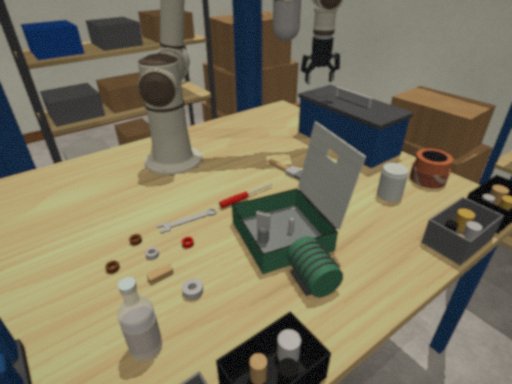

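```bash
cat > fit.py <<'E'
from h import *
from scipy.optimize import least_squares
def Rz(a): return np.array([[np.cos(a),-np.sin(a),0],[np.sin(a),np.cos(a),0],[0,0,1]])
def H(v,X): return Rz(v[2])@np.array(X,float)+[v[0],v[1],0]
def cov(v,X): # cover frame->world, v[3]=hinge
    c,s=np.cos(v[3]),np.sin(v[3]); x,y,z=X
    return H(v,[x,105+0 if 0 else .105+ y*c+z*s*1, .067- y*s*1+z*c])
PTS=dict(post_foot=(0,.03,.006),post_tip=(0,.03,.052),fastener_top=(0,-.055,.097))
CP=dict(cover_slot=(0,-.16,.005),cover_press=(-.07,-.18,.005),cover=(0,0,0))
E
python3 - <<'E'
from fit import *
np.set_printoptions(precision=4,suppress=True)
P=[cam("scene"),cam("top")]
obs=[]
for i,p in enumerate(P):
    for q in list(PTS)+list(CP):
        r=imaging.place_of(p,q)
        if r: obs.append((i,q,np.array(r[0]["position"])))
for c in [(210,93,.11,.105),(423,142,.11,-.105),(367,368,-.11,-.105),(155,315,-.11,.105)]:
    obs.append((1,(c[2],c[3],.066),np.array([150+c[0]/3-.33,90+c[1]/3-.33])))
def X(v,q): return H(v,q) if isinstance(q,tuple) else H(v,PTS[q]) if q in PTS else cov(v,CP[q])
def res(v): return np.concatenate([proj(P[i],X(v,q))-o for i,q,o in obs])
s=least_squares(res,[.58,.045,-.2,1.7],loss="soft_l1",x_scale=[.01,.01,.1,.1]); print(s.x)
for (i,q,o),r in zip(obs,res(s.x).reshape(-1,2)): print(i,q,r.round(1))
import json; json.dump(list(s.x),open("v.json","w"))
v=s.x
print("post",H(v,PTS["post_tip"]),"fast",H(v,PTS["fastener_top"]),"press open",X(v,"cover_press"))
# rings: silver (low saturation, bright) blobs near the seeds
B={"bushing":(.6108,-.2435,.022,.024),"collar":(.444,-.270,.016,.017)}
for n,(x,y,h,R) in B.items():
  for i,p in enumerate(P):
    u=proj(p,(x,y,h/2)); hsv=cv2.cvtColor(p["frame"],cv2.COLOR_RGB2HSV).astype(int)
    yy,xx=np.mgrid[:384,:512]; m=(hsv[...,1]<70)&(np.hypot(xx-u[0],yy-u[1])<20)
    # silhouette centroid incl. hull
    pts=np.argwhere(m)[:,::-1].astype(np.int32)
    hull=cv2.convexHull(pts); M=cv2.moments(hull); c=(M["m10"]/M["m00"],M["m01"]/M["m00"])
    print(n,i,"seed",u.round(1),"hull c",np.round(c,1),"area",M["m00"],atz(p,c,h/2)[:2],"bbox",cv2.boundingRect(hull))
# overlay
for i,p in enumerate(P):
    k=4; im=cv2.resize(p["frame"][:,:,::-1],None,fx=k,fy=k,interpolation=cv2.INTER_CUBIC)
    def pl(W,col,cl=True): cv2.polylines(im,[np.round([(proj(p,w)+.5)*k for w in W]).astype(np.int32)],cl,col,1)
    for z in(0,.066): pl([H(v,(a,b,z)) for a,b in((.11,.105),(.11,-.105),(-.11,-.105),(-.11,.105))],(0,0,255))
    pl([H(v,(.008*np.cos(t),.03+.008*np.sin(t),.046)) for t in np.arange(0,6.3,.2)],(255,0,0)); pl([H(v,PTS["post_foot"]),H(v,PTS["post_tip"])],(255,0,0),False)
    pl([H(v,(0,-.055,.04)),H(v,(0,-.055,.097))],(0,255,255),False)
    for z in(0,.005): pl([cov(v,(a,b,z)) for a,b in((.108,-.004),(.108,-.209),(-.108,-.209),(-.108,-.004))],(255,0,255))
    u=proj(p,H(v,(0,0,.05)))*k; x0,y0=int(u[0]-400),max(0,int(u[1]-300)); cv2.imwrite(f"pics/ov{i}.png",im[y0:y0+600,x0:x0+800])
E
```

```text
[ 0.5829  0.0499 -0.2497  1.7705]
0 post_foot [ 0.  -1.8]
0 post_tip [-0.3  1.2]
0 fastener_top [-1.5  0.4]
0 cover_slot [-2.2 -0.5]
0 cover_press [1.4 1.6]
0 cover [1.3 0.7]
1 post_foot [ 1.  -0.4]
1 post_tip [0.3 1. ]
1 fastener_top [-0.3 -0.5]
1 cover_slot [-0.4  2.4]
1 cover_press [0.  4.1]
1 cover [-4.2  0.3]
1 (0.11, 0.105, 0.066) [ 0.6 -1. ]
1 (0.11, -0.105, 0.066) [0.2 0.4]
1 (-0.11, -0.105, 0.066) [ 0.2 -1.5]
1 (-0.11, 0.105, 0.066) [-3.1 -3.3]
post [0.5903 0.079  0.052 ] fast [ 0.5693 -0.0034  0.097 ] press open [0.551  0.2083 0.2424]
bushing 0 seed [190.6 288.4] hull c [192.1 288.3] area 377.5 [ 0.6124 -0.2405] bbox (181, 278, 23, 22)
bushing 1 seed [344.3 161.5] hull c [343.7 160.2] area 192.0 [ 0.6148 -0.242 ] bbox (336, 153, 17, 16)
collar 0 seed [151.5 253.5] hull c [151.6 252.7] area 133.0 [ 0.4413 -0.2687] bbox (145, 247, 14, 13)
collar 1 seed [356.2 217.4] hull c [355.8 218. ] area 94.5 [ 0.4423 -0.2688] bbox (350, 213, 12, 11)
```

View pics/ov0.png

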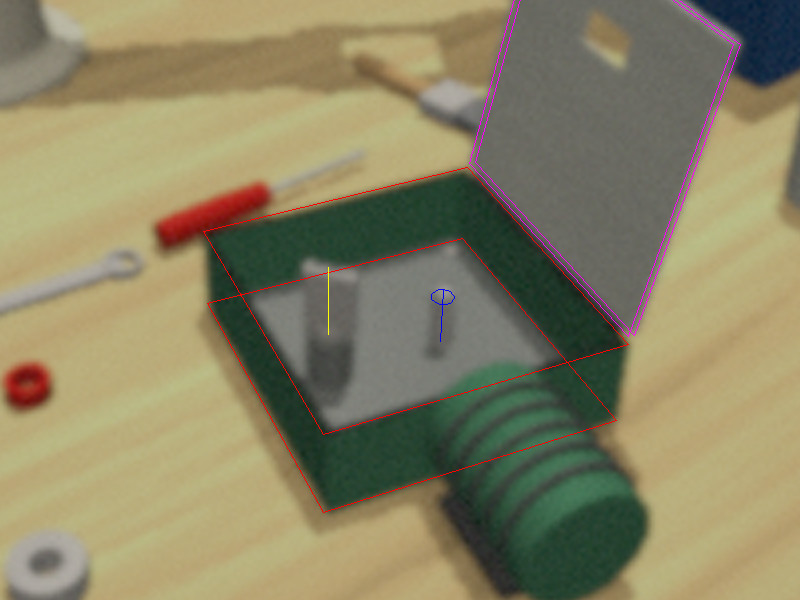

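View pics/ov1.png

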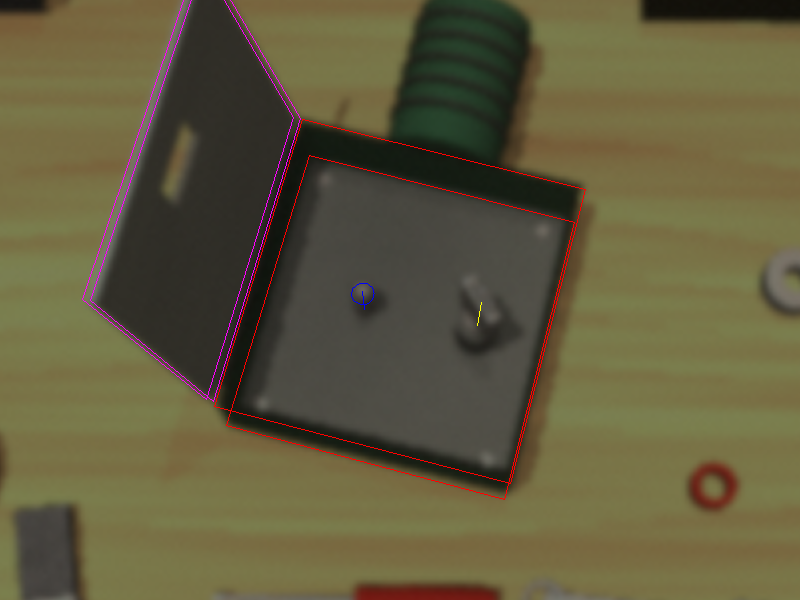

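Run:
```python
from fit import *
import json
v=json.load(open("v.json"))
rows=[]
for n in("scene","top"):
    P=[cam(n) for _ in range(4)]; p=P[0]; f=np.mean([q["frame"] for q in P],0); np.save("mean_"+n,f)
    t=[]
    for W,rad,k in((H(v,(0,.03,.03)),12.5,8),(H(v,(0,-.055,.08)),12.5,8),((.6135,-.2413,.011),12.5,8),((.442,-.269,.008),12.5,8)):
        u=proj(p,W); x0,y0=int(u[0]-rad),int(u[1]-rad); c=f[y0:y0+25,x0:x0+25,::-1].astype(float); c=np.clip((c-c.min())/(c.max()-c.min())*255,0,255).astype(np.uint8)
        im=cv2.resize(c,(200,200),interpolation=cv2.INTER_CUBIC)
        def pl(Q,col): cv2.polylines(im,[np.round([(proj(p,w)-[x0,y0]+.5)*k for w in Q]).astype(np.int32)],False,col,1)
        T=np.linspace(0,6.29,40); circ=lambda C,r,z:[np.array([C[0]+r*np.cos(a),C[1]+r*np.sin(a),z]) for a in T]
        o=H(v,(0,.03,0)); pl(circ(o,.008,.046),(255,0,0)); pl(circ(o,.008,.006),(255,0,0)); 
        for R,h,C in((.024,.022,(.6135,-.2413)),(.017,.016,(.442,-.269))):
            pl(circ(C,R,h),(0,0,255)); pl(circ(C,R,0),(0,200,0)); pl(circ(C,.01,h),(0,0,255))
        w=H(v,(0,-.055,0)); 
        a=v[2]+1.1; d=np.array([np.cos(a),np.sin(a),0])*.018; pl([w+d+[0,0,.097],w-d+[0,0,.097],w-d+[0,0,.045],w+d+[0,0,.045],w+d+[0,0,.097]],(0,255,255))
        for z in range(0,200,40): cv2.line(im,(0,z),(4,z),(255,255,255),1)
        t.append(im)
        print(n,x0,y0)
    rows.append(np.hstack(t))
cv2.imwrite("pics/mos.png",np.vstack(rows))
```

```text
scene 278 211
scene 249 204
scene 179 276
scene 139 240
top 223 152
top 252 154
top 331 148
top 343 205
```

View pics/mos.png

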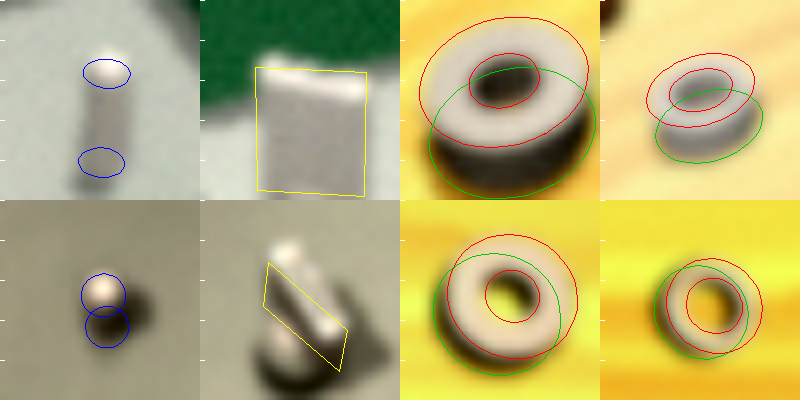

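```bash
cat > go.py <<'E'
# usage: go.py x y z psi_y  -> tool-frame units from the measured pose
import sys; from fit import *
from scipy.spatial.transform import Rotation as Ro
o=sensors.get_obs(); R=Ro.from_quat(o["orientation"]).as_matrix(); t=np.array([float(a) for a in sys.argv[1:5]])
psi=np.arctan2(R[1,1],R[0,1]); d=R.T@(t[:3]-o["tool_pos"])/.025
e=(t[3]-psi+np.pi)%(2*np.pi)-np.pi
c,s=np.cos(t[3]),np.sin(t[3]); Rt=np.array([[s,c,0],[-c,s,0],[0,0,-1]]); d2=Rt.T@(t[:3]-o["tool_pos"])/.025
print("t",round(o["time"],2),"pos",o["tool_pos"].round(4),"psi",round(psi,4),"tilt",R[:,2].round(3),"q",o["joint_pos"].round(2),"F",o["contact_force"].round(1),"w",round(o["grip_width"],3),"gf",round(o["grasp_force"],1))
print("units now-axes",d.round(2)," after-turn axes",d2.round(2)," rz",(-e/np.radians(6)).round(2))
E
python3 -m handwheel '{"series":[[0,0,-0.8,0,0,0,0],[0,0,-1,0,0,0,0],[0,0,-1,0,0,0,0],[0,0,-1,0,0,0,0],[-0.6,-0.5,0,0,0,0,0],[-1,-0.88,0,0,0,0,0],[-1,-0.88,0,0,0,0,0],[-1,-0.88,0,0,0,0,0],[-1,-0.88,0,0,0,0,0],[-1,-0.88,0,0,0,0,0],[-1,-0.88,0,0,0,0,0],[-1,-0.88,0,0,0,0,0],[-1,-0.88,0,0,0,0,0],[-1,-0.88,0,0,0,0,0],[-1,-0.88,0,0,0,0,0],[-1,-0.88,0,0,0,0,0],[-1,-0.88,0,0,0,0,0],[-1,-0.88,0,0,0,0,0],[-1,-0.88,0,0,0,0,0],[-1,-0.88,0,0,0,0,0]]}'
python3 go.py .612 -.2395 .15 1.32
```

```text
time: 4.2
tool_pos: [0.4481, 0.0745, 0.3375]
orientation: [0.184, 0.983, 0.0, 0.0]
contact_force: [0.1, 0.2, 0.4]
grip_width: 0.998
grasp_force: 0.0
t 4.2 pos [0.4481 0.0745 0.3375] psi 1.2008 tilt [ 0.001 -0.    -1.   ] q [-0.1  -0.21  1.77  0.    1.58 -1.3 ] F [0.1 0.2 0.4] w 0.998 gf 0.0
units now-axes [-10.65  -9.34   7.5 ]  after-turn axes [  9.47 -10.54   7.5 ]  rz -1.14
```

```bash
sed -i 's/\[\[s,c,0\],\[-c,s,0\]/[[-s,c,0],[c,s,0]/' go.py
python3 -m handwheel '{"series":[[-1,-0.88,0,0,0,0,0],[-1,-0.88,0,0,0,0,0],[-1,-0.88,0,0,0,0,0],[-1,-0.88,0,0,0,0,0],[-1,-0.88,0,0,0,0,0],[-1,-0.88,0,0,0,0,0],[-1,-0.88,0,0,0,0,0],[-1,-0.88,0.4,0,0,0,0],[-1,-0.88,1,0,0,0,0],[-0.8,-0.7,1,0,0,-0.6,0],[-0.4,-0.3,1,0,0,-0.55,0],[0,0,1,0,0,0,0],[0,0,1,0,0,0,0],[0,0,1,0,0,0,0],[0,0,0.6,0,0,0,0],[0,0,0.2,0,0,0,0],[0,0,0,0,0,0,0]]}'
python3 go.py .612 -.2395 .013 1.32
```

```text
time: 5.9
tool_pos: [0.6054, -0.2237, 0.1571]
orientation: [0.124, 0.992, 0.0, -0.0]
contact_force: [0.3, -1.2, 0.5]
grip_width: 1.0
grasp_force: 0.0
t 5.9 pos [ 0.6054 -0.2237  0.1571] psi 1.3215 tilt [-0.001  0.    -1.   ] q [-0.54  0.41  1.47 -0.    1.27 -1.86] F [ 0.3 -1.2  0.5] w 1.0 gf 0.0
units now-axes [-0.41 -0.55  5.76]  after-turn axes [-0.41 -0.54  5.76]  rz 0.01
```

```bash
python3 -m handwheel '{"series":[[-0.41,-0.55,0.5,0,0,0,0.1],[0,0,1,0,0,0,0.1],[0,0,1,0,0,0,0.1],[0,0,1,0,0,0,0.1],[0,0,1,0,0,0,0.1],[0,0,0.7,0,0,0,0.1],[0,0,0.3,0,0,0,0.1],[0,0,0.1,0,0,0,0.1],[0,0,0,0,0,0,0.1],[0,0,0,0,0,0,0.6],[0,0,0,0,0,0,0.6],[0,0,0,0,0,0,0.6],[0,0,0,0,0,0,0.6],[0,0,0,0,0,0,0.6],[0,0,0,0,0,0,0.6]]}'
python3 go.py .612 -.2395 .013 1.32
```

```text
time: 7.4
tool_pos: [0.6132, -0.2404, 0.0192]
orientation: [0.124, 0.992, -0.001, 0.001]
contact_force: [0.2, -0.3, 6.2]
grip_width: 0.528
grasp_force: 61.9
t 7.4 pos [ 0.6132 -0.2404  0.0192] psi 1.3215 tilt [ 0.003 -0.002 -1.   ] q [-0.56  0.61  1.48 -0.    1.04 -1.88] F [ 0.2 -0.3  6.2] w 0.528 gf 61.9
units now-axes [0.06 0.02 0.25]  after-turn axes [0.06 0.02 0.25]  rz 0.01
```

```bash
python3 -m handwheel '{"series":[[0,0,0,0,0,0,0.15],[0,0,0,0,0,0,0.15],[0,0,0,0,0,0.5,0.15],[0,0,0,0,0,1,0.15],[0,0,0,0,0,1,0.15],[0,0,0,0,0,1,0.15],[0,0,0,0,0,1,0.15],[0,0,0,0,0,1,0.15],[0,0,0,0,0,1,0.15],[0,0,0,0,0,1,0.15],[0,0,0,0,0,1,0.15],[0,0,0,0,0,1,0.15],[0,0,0,0,0,1,0.15],[0,0,0,0,0,1,0.15],[0,0,0,0,0,1,0.15],[0,0,0,0,0,1,0.15],[0,0,0,0,0,1,0.15],[0,0,0,0,0,0.5,0.15],[0,0,0,0,0,0,0.15],[0,0,0,0,0,0,0.15]]}'
python3 go.py .6132 -.2404 .014 -.25
```

```text
time: 9.4
tool_pos: [0.6118, -0.2396, 0.017]
orientation: [0.789, 0.614, -0.0, -0.0]
contact_force: [-0.0, 0.1, 0.4]
grip_width: 0.85
grasp_force: 0.0
t 9.4 pos [ 0.6118 -0.2396  0.017 ] psi -0.248 tilt [-0.  0. -1.] q [-0.56  0.61  1.49  0.    1.04 -0.31] F [-0.   0.1  0.4] w 0.85 gf 0.0
units now-axes [-0.02  0.06  0.12]  after-turn axes [-0.02  0.06  0.12]  rz 0.02
```

```bash
python3 -m handwheel '{"series":[[0,0,0.12,0,0,0,0.15],[0,0,0,0,0,0,0.6],[0,0,0,0,0,0,0.6],[0,0,0,0,0,0,0.6],[0,0,0,0,0,0,0.6],[0,0,0,0,0,0,0.6],[0,0,-0.3,0,0,0,0.6],[0,0,-1,0,0,0,0.6],[0,0,-1,0,0,0,0.6],[0,0,-1,0,0,0,0.6],[0,0,-1,0,0,0,0.6],[0,0,-1,0,0,0,0.6],[0,0,-0.6,0,0,0,0.6],[0,0,0,0,0,0,0.6]]}'
python3 go.py .5903 .079 .15 -.25
```

```text
time: 10.8
tool_pos: [0.6133, -0.2404, 0.1646]
orientation: [0.79, 0.614, 0.001, 0.002]
contact_force: [-0.3, 0.5, -1.7]
grip_width: 0.539
grasp_force: 61.8
t 10.8 pos [ 0.6133 -0.2404  0.1646] psi -0.2493 tilt [ 0.004 -0.003 -1.   ] q [-0.56  0.43  1.42 -0.    1.29 -0.31] F [-0.3  0.5 -1.7] w 0.539 gf 61.8
units now-axes [12.16 -4.05  0.55]  after-turn axes [12.15 -4.05  0.58]  rz 0.01
```

```bash
python3 -m handwheel '{"series":[[0.5,-0.17,0,0,0,0,0.6],[0.95,-0.32,0,0,0,0,0.6],[1,-0.33,0,0,0,0,0.6],[1,-0.33,0,0,0,0,0.6],[1,-0.33,0,0,0,0,0.6],[1,-0.33,0,0,0,0,0.6],[1,-0.33,0,0,0,0,0.6],[1,-0.33,0,0,0,0,0.6],[1,-0.33,0,0,0,0,0.6],[1,-0.33,0,0,0,0,0.6],[1,-0.33,0,0,0,0,0.6],[0.9,-0.3,0,0,0,0,0.6],[0.6,-0.2,0,0,0,0,0.6],[0.2,-0.07,0,0,0,0,0.6],[0,0,0.5,0,0,0,0.6],[0,0,0.8,0,0,0,0.6],[0,0,0.3,0,0,0,0.6],[0,0,0,0,0,0,0.6]]}'
python3 go.py .5903 .079 .09 -.25
```

```text
time: 12.6
tool_pos: [0.5879, 0.0787, 0.1194]
orientation: [0.79, 0.613, -0.002, -0.001]
contact_force: [-0.3, 0.3, -1.9]
grip_width: 0.538
grasp_force: 61.8
t 12.6 pos [0.5879 0.0787 0.1194] psi -0.2505 tilt [-0.004  0.    -1.   ] q [-0.07  0.33  1.65 -0.    1.17  0.18] F [-0.3  0.3 -1.9] w 0.538 gf 61.8
units now-axes [0.04 0.1  1.17]  after-turn axes [0.04 0.09 1.18]  rz -0.01
```

```bash
python3 -m handwheel '{"series":[[0.04,0.1,0.5,0,0,0,0.6],[0,0,0.45,0,0,0,0.6],[0,0,0,0,0,0,0.6],[0,0,0,0,0,0,0.6]]}'
python3 go.py .5903 .079 .09 -.25
cat > chk.py <<'E'
import sys,json; from fit import *
# overlay ring of R,h with bottom at tcp-off, post model
R,h,off,out=float(sys.argv[1]),float(sys.argv[2]),float(sys.argv[3]),sys.argv[4]
v=json.load(open("v.json")); o=sensors.get_obs(); c=o["tool_pos"]; rows=[]
for n in("scene","top"):
    P=[cam(n) for _ in range(3)]; p=P[0]; f=np.mean([q["frame"] for q in P],0)
    W=(H(v,(0,.03,.05))+c)/2; u=proj(p,W); x0,y0=int(u[0]-25),int(u[1]-25); k=8
    b=f[y0:y0+50,x0:x0+50,::-1]; b=np.clip((b-b.min())/(b.max()-b.min())*350,0,255).astype(np.uint8)
    im=cv2.resize(b,(400,400),interpolation=cv2.INTER_CUBIC)
    T=np.linspace(0,6.29,40)
    def pl(Q,col): cv2.polylines(im,[np.round([(proj(p,w)-[x0,y0]+.5)*k for w in Q]).astype(np.int32)],False,col,1)
    circ=lambda C,r,z:[np.array([C[0]+r*np.cos(a),C[1]+r*np.sin(a),z]) for a in T]
    pl(circ(H(v,(0,.03,0)),.008,.046),(255,0,0));pl(circ(H(v,(0,.03,0)),.008,.006),(255,0,0))
    for z in(c[2]-off,c[2]-off+h): pl(circ(c,R,z),(0,0,255))
    rows.append(im)
cv2.imwrite("pics/"+out,np.hstack(rows))
E
python3 chk.py .024 .022 .016 hold1.png
```

```text
time: 13.0
tool_pos: [0.5918, 0.0798, 0.0977]
orientation: [0.79, 0.614, -0.0, -0.0]
contact_force: [-0.7, 0.4, -1.6]
grip_width: 0.543
grasp_force: 61.8
t 13.0 pos [0.5918 0.0798 0.0977] psi -0.2494 tilt [-0.001  0.    -1.   ] q [-0.07  0.36  1.65 -0.    1.13  0.18] F [-0.7  0.4 -1.6] w 0.543 gf 61.8
units now-axes [-0.05 -0.05  0.31]  after-turn axes [-0.05 -0.05  0.31]  rz 0.01
```

View pics/hold1.png

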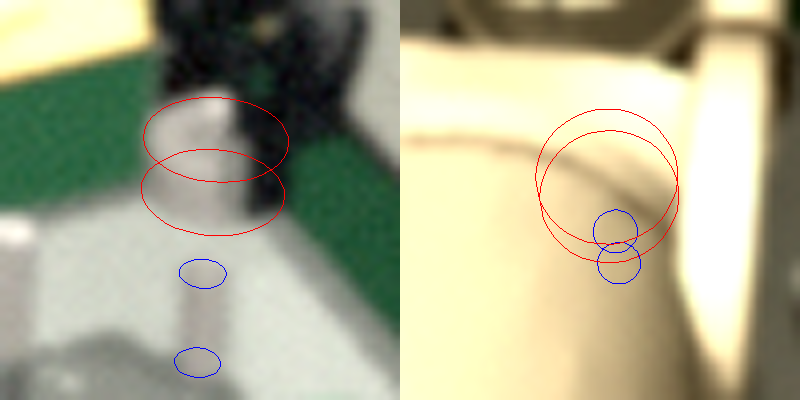

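```bash
python3 -m handwheel '{"series":[[-0.1,0.04,0.3,0,0,0,0.6],[0,0,0.3,0,0,0,0.6],[0,0,0.3,0,0,0,0.6],[0,0,0.2,0,0,0,0.6],[0,0,0.2,0,0,0,0.6],[0,0,0.1,0,0,0,0.6],[0,0,0,0,0,0,0.6]]}'
python3 go.py .5922 .077 .022 -.25
```

```text
time: 14.0
tool_pos: [0.5921, 0.0772, 0.0626]
orientation: [0.79, 0.614, -0.0, -0.0]
contact_force: [-0.5, -0.0, -1.6]
grip_width: 0.541
grasp_force: 61.8
t 14.0 pos [0.5921 0.0772 0.0626] psi -0.2493 tilt [-0.001  0.    -1.   ] q [-0.07  0.41  1.67  0.    1.06  0.18] F [-0.5 -0.  -1.6] w 0.541 gf 61.8
units now-axes [-0.01  0.01  1.62]  after-turn axes [-0.01  0.01  1.62]  rz 0.01
```

```bash
python3 -m handwheel '{"series":[[0,0,0.2,0,0,0,0.6],[0,0,0.2,0,0,0,0.6],[0,0,0.2,0,0,0,0.6],[0,0,0.1,0,0,0,0.6],[0,0,0,0,0,0,0.6]]}'
python3 go.py .5922 .077 .022 -.25
```

```text
time: 14.5
tool_pos: [0.592, 0.0772, 0.0449]
orientation: [0.79, 0.614, -0.0, -0.0]
contact_force: [0.6, -0.4, -1.3]
grip_width: 0.542
grasp_force: 61.8
t 14.5 pos [0.592  0.0772 0.0449] psi -0.2494 tilt [-0.001  0.    -1.   ] q [-0.07  0.44  1.67 -0.    1.03  0.18] F [ 0.6 -0.4 -1.3] w 0.542 gf 61.8
units now-axes [-0.    0.01  0.92]  after-turn axes [-0.    0.01  0.92]  rz 0.01
```

```bash
python3 -m handwheel '{"series":[[0,0,0.2,0,0,0,0.6],[0,0,0.2,0,0,0,0.6],[0,0,0.2,0,0,0,0.6],[0,0,0.1,0,0,0,0.6],[0,0,0,0,0,0,0.6]]}'
python3 go.py .5922 .077 .022 -.25
```

```text
time: 15.0
tool_pos: [0.592, 0.0772, 0.0274]
orientation: [0.79, 0.614, -0.0, -0.0]
contact_force: [0.7, 0.4, -1.0]
grip_width: 0.537
grasp_force: 61.9
t 15.0 pos [0.592  0.0772 0.0274] psi -0.2494 tilt [-0.001  0.    -1.   ] q [-0.07  0.47  1.67 -0.    1.    0.18] F [ 0.7  0.4 -1. ] w 0.537 gf 61.9
units now-axes [-0.01  0.01  0.22]  after-turn axes [-0.01  0.01  0.22]  rz 0.01
```

```bash
python3 -m handwheel '{"series":[[0,0,0.2,0,0,0,0.6],[0,0,0,0,0,0,0.3],[0,0,0,0,0,0,0.2],[0,0,0,0,0,0,0.2],[0,0,-0.3,0,0,0,0.2],[0,0,-1,0,0,0,0.2],[0,0,-1,0,0,0,0.2],[0,0,-1,0,0,0,0.2],[0,0,-1,0,0,0,0.2],[0,0,-1,0,0,0,0.2],[0,0,0,0,0,0,0.2]]}'
python3 go.py .442 -.268 .15 -.25
python3 - <<'E'
from h import *
p=cam("scene"); 
for q in("bushing","collar"):
    print(q,[(np.round(r["position"],1),round(r["score"],2)) for r in imaging.place_of(p,q)])
print(proj(p,(.592,.077,.006)),proj(p,(.592,.077,.052)))
u=proj(p,(.592,.077,.03)).astype(int)
cv2.imwrite("pics/seat1.png",cv2.resize(p["frame"][u[1]-35:u[1]+35,u[0]-40:u[0]+40,::-1],None,fx=6,fy=6,interpolation=cv2.INTER_CUBIC))
E
```

```text
time: 16.1
tool_pos: [0.5954, 0.077, 0.1609]
orientation: [0.79, 0.614, 0.003, 0.003]
contact_force: [-0.1, -0.6, 0.5]
grip_width: 0.803
grasp_force: 0.0
t 16.1 pos [0.5954 0.077  0.1609] psi -0.2493 tilt [ 0.009 -0.001 -1.   ] q [-0.07  0.29  1.61 -0.    1.23  0.18] F [-0.1 -0.6  0.5] w 0.803 gf 0.0
units now-axes [-14.89  -2.55   0.39]  after-turn axes [-14.89  -2.53   0.44]  rz 0.01
bushing [(array([288.1, 231.8]), 0.75)]
collar [(array([135.8, 238.3]), 0.63), (array([113.4, 268.8]), 0.56), (array([310.5, 207.7]), 0.54), (array([152.2, 255.3]), 0.52), (array([188.7, 243.5]), 0.47), (array([263.6, 210.3]), 0.29)]
[290.00744532 231.3661933 ] [290.77083972 218.50330903]
```

View pics/seat1.png

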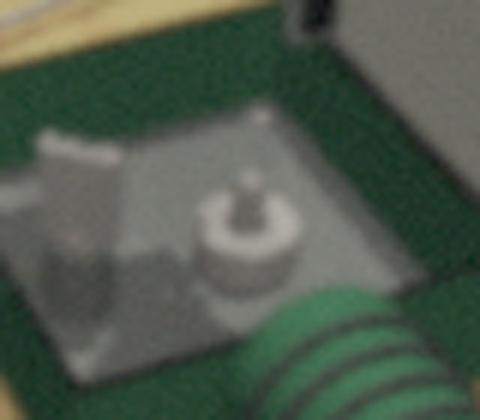

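```bash
python3 -m handwheel '{"series":[[-0.5,-0.1,0,0,0,0,0.35],[-1,-0.17,0,0,0,0,0.35],[-1,-0.17,0,0,0,0,0.35],[-1,-0.17,0,0,0,0,0.35],[-1,-0.17,0,0,0,0,0.35],[-1,-0.17,0,0,0,0,0.35],[-1,-0.17,0,0,0,0,0.35],[-1,-0.17,0,0,0,0,0.35],[-1,-0.17,0,0,0,0,0.35],[-1,-0.17,0,0,0,0,0.35],[-1,-0.17,0,0,0,0,0.35],[-1,-0.17,0,0,0,0,0.35],[-1,-0.17,0.4,0,0,0,0.35],[-1,-0.17,0.8,0,0,0,0.35],[-0.8,-0.15,1,0,0,0,0.35],[-0.4,-0.1,1,0,0,0,0.35],[0,0,0.5,0,0,0,0.35],[0,0,0,0,0,0,0.35]]}'
python3 go.py .442 -.268 .014 -.25
```

```text
time: 18.05
tool_pos: [0.4376, -0.2615, 0.0605]
orientation: [0.79, 0.613, -0.0, -0.003]
contact_force: [-0.6, -0.1, 0.2]
grip_width: 0.647
grasp_force: 0.0
t 18.05 pos [ 0.4376 -0.2615  0.0605] psi -0.2502 tilt [-0.004  0.004 -1.   ] q [-0.78  0.22  1.92  0.    1.01 -0.53] F [-0.6 -0.1  0.2] w 0.647 gf 0.0
units now-axes [-0.21  0.24  1.86]  after-turn axes [-0.21  0.23  1.86]  rz -0.0
```

```bash
python3 -m handwheel '{"series":[[-0.21,0.24,0.3,0,0,0,0.35],[0,0,0.7,0,0,0,0.35],[0,0,0.5,0,0,0,0.35],[0,0,0.2,0,0,0,0.35],[0,0,0.1,0,0,0,0.35],[0,0,0,0,0,0,0.8],[0,0,0,0,0,0,0.8],[0,0,0,0,0,0,0.8],[0,0,0,0,0,0,0.8],[0,0,0,0,0,0,0.8]]}'
python3 go.py .442 -.268 .014 1.32
```

```text
time: 19.05
tool_pos: [0.4447, -0.27, 0.019]
orientation: [0.79, 0.614, 0.0, 0.001]
contact_force: [-1.5, 2.4, 6.2]
grip_width: 0.361
grasp_force: 59.1
t 19.05 pos [ 0.4447 -0.27    0.019 ] psi -0.2493 tilt [ 0.001 -0.001 -1.   ] q [-0.78  0.32  1.9   0.    0.92 -0.53] F [-1.5  2.4  6.2] w 0.361 gf 59.1
units now-axes [ 0.05 -0.12  0.2 ]  after-turn axes [0.12 0.05 0.2 ]  rz -14.99
```

```bash
python3 -m handwheel '{"series":[[0,0,0,0,0,0,0.35],[0,0,0,0,0,0,0.35],[0,0,0,0,0,-0.5,0.35],[0,0,0,0,0,-1,0.35],[0,0,0,0,0,-1,0.35],[0,0,0,0,0,-1,0.35],[0,0,0,0,0,-1,0.35],[0,0,0,0,0,-1,0.35],[0,0,0,0,0,-1,0.35],[0,0,0,0,0,-1,0.35],[0,0,0,0,0,-1,0.35],[0,0,0,0,0,-1,0.35],[0,0,0,0,0,-1,0.35],[0,0,0,0,0,-1,0.35],[0,0,0,0,0,-1,0.35],[0,0,0,0,0,-1,0.35],[0,0,0,0,0,-1,0.35],[0,0,0,0,0,-0.5,0.35],[0,0,0,0,0,0,0.35]]}'
python3 go.py .4447 -.27 .017 1.32
```

```text
time: 20.95
tool_pos: [0.4441, -0.2697, 0.0179]
orientation: [0.124, 0.992, 0.0, -0.0]
contact_force: [0.2, -0.5, -0.4]
grip_width: 0.652
grasp_force: 0.0
t 20.95 pos [ 0.4441 -0.2697  0.0179] psi 1.3214 tilt [-0.  0. -1.] q [-0.78  0.32  1.9  -0.    0.92 -2.1 ] F [ 0.2 -0.5 -0.4] w 0.652 gf 0.0
units now-axes [-0.03 -0.01  0.04]  after-turn axes [-0.03 -0.01  0.04]  rz 0.01
```

```bash
python3 -m handwheel '{"series":[[0,0,0,0,0,0,0.8],[0,0,0,0,0,0,0.8],[0,0,0,0,0,0,0.8],[0,0,0,0,0,0,0.8],[0,0,0,0,0,0,0.8],[0,0,-0.3,0,0,0,0.8],[0,0,-1,0,0,0,0.8],[0,0,-1,0,0,0,0.8],[0,0,-1,0,0,0,0.8],[0,0,-1,0,0,0,0.8],[0,0,-1,0,0,0,0.8],[0,0,-0.6,0,0,0,0.8],[0,0,0,0,0,0,0.8]]}'
python3 go.py .5922 .077 .165 1.32
```

```text
time: 22.25
tool_pos: [0.4455, -0.2709, 0.1684]
orientation: [0.124, 0.992, -0.002, 0.002]
contact_force: [0.3, -0.6, -0.2]
grip_width: 0.362
grasp_force: 59.5
t 22.25 pos [ 0.4455 -0.2709  0.1684] psi 1.3212 tilt [ 0.004 -0.004 -1.   ] q [-0.78  0.09  1.83  0.    1.22 -2.1 ] F [ 0.3 -0.6 -0.2] w 0.362 gf 59.5
units now-axes [-2.25 14.94  0.1 ]  after-turn axes [-2.23 14.94  0.14]  rz 0.01
```

```bash
python3 -m handwheel '{"series":[[-0.08,0.5,0,0,0,0,0.8],[-0.15,1,0,0,0,0,0.8],[-0.15,1,0,0,0,0,0.8],[-0.15,1,0,0,0,0,0.8],[-0.15,1,0,0,0,0,0.8],[-0.15,1,0,0,0,0,0.8],[-0.15,1,0,0,0,0,0.8],[-0.15,1,0,0,0,0,0.8],[-0.15,1,0,0,0,0,0.8],[-0.15,1,0,0,0,0,0.8],[-0.15,1,0,0,0,0,0.8],[-0.15,1,0,0,0,0,0.8],[-0.15,1,0,0,0,0,0.8],[-0.15,1,0,0,0,0,0.8],[-0.15,1,0,0,0,0,0.8],[-0.1,0.5,0,0,0,0,0.8],[-0.03,0.2,0.3,0,0,0,0.8],[0,0,0.8,0,0,0,0.8],[0,0,0.7,0,0,0,0.8],[0,0,0,0,0,0,0.8]]}'
python3 go.py .5922 .077 .09 1.32
```

```text
time: 24.25
tool_pos: [0.5909, 0.0839, 0.1164]
orientation: [0.125, 0.992, -0.0, -0.004]
contact_force: [-0.3, -0.0, -0.8]
grip_width: 0.36
grasp_force: 59.5
t 24.25 pos [0.5909 0.0839 0.1164] psi 1.3207 tilt [-0.008  0.    -1.   ] q [-0.06  0.34  1.64 -0.    1.17 -1.38] F [-0.3 -0.  -0.8] w 0.36 gf 59.5
units now-axes [-0.13 -0.25  1.06]  after-turn axes [-0.12 -0.25  1.06]  rz 0.01
```

```bash
python3 -m handwheel '{"series":[[-0.06,-0.25,0.5,0,0,0,0.8],[0,0,0.5,0,0,0,0.8],[0,0,0,0,0,0,0.8],[0,0,0,0,0,0,0.8]]}'
python3 go.py .5922 .077 .065 1.32
```

```text
time: 24.65
tool_pos: [0.5937, 0.0777, 0.0953]
orientation: [0.125, 0.992, -0.0, -0.0]
contact_force: [-0.3, 1.4, -0.3]
grip_width: 0.357
grasp_force: 59.5
t 24.65 pos [0.5937 0.0777 0.0953] psi 1.3211 tilt [-0.001  0.    -1.   ] q [-0.07  0.37  1.65  0.    1.12 -1.39] F [-0.3  1.4 -0.3] w 0.357 gf 59.5
units now-axes [ 0.05 -0.04  1.21]  after-turn axes [ 0.05 -0.04  1.21]  rz 0.01
```

```bash
python3 -m handwheel '{"series":[[0.05,-0.03,0.4,0,0,0,0.8],[0,0,0.3,0,0,0,0.8],[0,0,0.3,0,0,0,0.8],[0,0,0.2,0,0,0,0.8],[0,0,0.1,0,0,0,0.8],[0,0,0,0,0,0,0.8]]}'
python3 go.py .5922 .077 .05 1.32
```

```text
time: 25.25
tool_pos: [0.5922, 0.0775, 0.0625]
orientation: [0.124, 0.992, -0.0, -0.0]
contact_force: [-0.1, -0.1, -0.5]
grip_width: 0.358
grasp_force: 59.5
t 25.25 pos [0.5922 0.0775 0.0625] psi 1.3214 tilt [-0.001  0.    -1.   ] q [-0.07  0.41  1.67  0.    1.06 -1.39] F [-0.1 -0.1 -0.5] w 0.358 gf 59.5
units now-axes [-0.01 -0.02  0.5 ]  after-turn axes [-0.01 -0.02  0.5 ]  rz 0.01
```

```bash
python3 -m handwheel '{"series":[[0,-0.02,0.2,0,0,0,0.8],[0,0,0.2,0,0,0,0.8],[0,0,0.1,0,0,0,0.8],[0,0,0,0,0,0,0.8]]}'
python3 -m handwheel '{"series":[[0,0,0,0,0,0,0.4],[0,0,0,0,0,0,0.4],[0,0,0,0,0,0,0.4],[0,0,-0.3,0,0,0,0.4],[0,0,-1,0,0,0,0.4],[0,0,-1,0,0,0,0.4],[0,0,-1,0,0,0,0.4],[0,0,-1,0,0,0,0.4],[0,0,0,0,0,0,0.4]]}'
python3 go.py .5705 -.0055 .15 2.12
python3 - <<'E'
from h import *
p=cam("scene"); 
u=proj(p,(.582,.037,.03)).astype(int)
cv2.imwrite("pics/seat2.png",cv2.resize(p["frame"][u[1]-35:u[1]+35,u[0]-50:u[0]+40,::-1],None,fx=6,fy=6,interpolation=cv2.INTER_CUBIC))
E
```

```text
time: 25.65
tool_pos: [0.5919, 0.0769, 0.0499]
orientation: [0.124, 0.992, -0.0, -0.0]
contact_force: [-0.5, 0.2, -0.9]
grip_width: 0.36
grasp_force: 59.5
time: 26.55
tool_pos: [0.5954, 0.0768, 0.1634]
orientation: [0.124, 0.992, 0.0, 0.005]
contact_force: [0.8, -1.1, 0.2]
grip_width: 0.598
grasp_force: 0.0
t 26.55 pos [0.5954 0.0768 0.1634] psi 1.3215 tilt [ 0.009 -0.001 -1.   ] q [-0.07  0.29  1.61 -0.    1.24 -1.39] F [ 0.8 -1.1  0.2] w 0.598 gf 0.0
units now-axes [ 0.16 -3.44  0.53]  after-turn axes [ 2.57 -2.29  0.53]  rz -7.62
```

View pics/seat2.png

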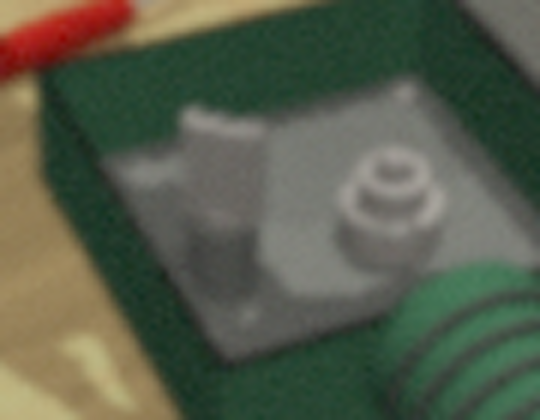

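```bash
python3 -m handwheel '{"series":[[0.1,-0.5,0,0,0,0,0.4],[0.05,-1,0,0,0,0,0.4],[0.05,-1,0,0,0,0,0.4],[0,-0.7,0,0,0,0,0.4],[0,-0.3,0,0,0,-0.6,0.4],[0,0,0,0,0,-1,0.4],[0,0,0,0,0,-1,0.4],[0,0,0,0,0,-1,0.4],[0,0,0,0,0,-1,0.4],[0,0,0,0,0,-1,0.4],[0,0,0,0,0,-1,0.4],[0,0,0,0,0,-1,0.4],[0,0,0,0,0,0,0.4],[0,0,0,0,0,0,0.4]]}'
python3 go.py .571 -.0055 .083 2.12
```

```text
time: 28.0
tool_pos: [0.5649, -0.0069, 0.1568]
orientation: [-0.268, 0.963, 0.0, -0.001]
contact_force: [-0.1, 0.1, 0.4]
grip_width: 0.598
grasp_force: 0.0
t 28.0 pos [ 0.5649 -0.0069  0.1568] psi 2.1145 tilt [-0.002  0.    -1.   ] q [-0.23  0.21  1.71 -0.    1.22 -2.34] F [-0.1  0.1  0.4] w 0.598 gf 0.0
units now-axes [-0.24 -0.08  2.95]  after-turn axes [-0.24 -0.08  2.95]  rz -0.05
```

```bash
python3 -m handwheel '{"series":[[-0.24,-0.08,0.4,0,0,0,0.4],[0,0,0.8,0,0,0,0.4],[0,0,0.7,0,0,0,0.4],[0,0,0.5,0,0,0,0.4],[0,0,0.3,0,0,0,0.4],[0,0,0.2,0,0,0,0.4],[0,0,0,0,0,0,0.6],[0,0,0,0,0,0,0.7],[0,0,0,0,0,0,0.95],[0,0,0,0,0,0,0.95],[0,0,0,0,0,0,0.95],[0,0,0,0,0,0,0.95]]}'
python3 go.py .571 -.0055 .083 1.32
```

```text
time: 29.2
tool_pos: [0.5723, -0.0044, 0.0866]
orientation: [-0.27, 0.963, 0.0, 0.0]
contact_force: [-3.2, 5.1, 5.5]
grip_width: 0.102
grasp_force: 59.8
t 29.2 pos [ 0.5723 -0.0044  0.0866] psi 2.1174 tilt [ 0.001  0.001 -1.   ] q [-0.22  0.32  1.73  0.    1.09 -2.34] F [-3.2  5.1  5.5] w 0.102 gf 59.8
units now-axes [ 0.07 -0.01  0.15]  after-turn axes [ 0.04 -0.05  0.15]  rz 7.61
```

```bash
python3 -m handwheel '{"series":[[0,0,0,0,0,0.6,0.95],[0,0,0,0,0,1,0.95],[0,0,0,0,0,1,0.95],[0,0,0,0,0,1,0.95],[0,0,0,0,0,1,0.95],[0,0,0,0,0,1,0.95],[0,0,0,0,0,1,0.95],[0,0,0,0,0,0.7,0.95],[0,0,0,0,0,0.3,0.95],[0,0,0,0,0,0,0.95],[0,0,0,0,0,0,0.95]]}'
python3 go.py .571 -.0055 .083 1.32
```

```text
time: 30.3
tool_pos: [0.5723, -0.0052, 0.0866]
orientation: [0.124, 0.992, -0.0, 0.0]
contact_force: [-2.8, 0.9, 5.8]
grip_width: 0.103
grasp_force: 59.8
t 30.3 pos [ 0.5723 -0.0052  0.0866] psi 1.3214 tilt [ 0.001 -0.    -1.   ] q [-0.22  0.32  1.73 -0.    1.09 -1.54] F [-2.8  0.9  5.8] w 0.103 gf 59.8
units now-axes [ 0.05 -0.02  0.14]  after-turn axes [ 0.05 -0.02  0.14]  rz 0.01
```

```bash
python3 -m handwheel '{"series":[[0,0,0,0,0,0,0.7],[0,0,0,0,0,0,0.6],[0,0,0,0,0,0,0.6],[0,0,-0.3,0,0,0,0.6],[0,0,-1,0,0,0,0.6],[0,0,-1,0,0,0,0.6],[0,0,-1,0,0,0,1],[0,0,-1,0,0,0,1],[0,0,-1,0,0,0,1],[0,0,-1,0,0,0,1],[0,0,-1,0,0,0,1],[0,0,-1,0,0,0,1],[0,0,-1,0,0,0,1],[0,0,-1,0,0,0,1],[0,0,-0.6,0,0,0,1],[0,0,0,0,0,0,1]]}'
python3 go.py .5664 .259 .34 1.32
python3 - <<'E'
from fit import *
p=cam("scene"); 
for _ in range(3): p["frame"]=p["frame"]
f=np.mean([cam("scene")["frame"] for _ in range(4)],0)
v=[.5848,.0479,-.25,1.72]
u=proj(p,H(v,(0,-.055,.07))).astype(int); x0,y0=u-[20,18]; k=10
im=cv2.resize(np.clip(f[y0:y0+40,x0:x0+40,::-1]*1.2,0,255).astype(np.uint8),None,fx=k,fy=k,interpolation=cv2.INTER_CUBIC)
for a,col in((0,(0,255,255)),):
    w=[H(v,(0,-.055,.097))+Rz(v[2]+a)@np.array([sx*.018,sy*.005,0]) for sx,sy in((1,1),(-1,1),(-1,-1),(1,-1))]
    cv2.polylines(im,[np.round([(proj(p,q)-[x0,y0]+.5)*k for q in w]).astype(np.int32)],True,col,1)
cv2.imwrite("pics/wing.png",im)
E
```

```text
time: 31.9
tool_pos: [0.573, -0.0054, 0.361]
orientation: [0.124, 0.992, -0.0, 0.003]
contact_force: [-0.2, -0.2, -0.1]
grip_width: 0.002
grasp_force: 0.0
t 31.9 pos [ 0.573  -0.0054  0.361 ] psi 1.3214 tilt [ 0.005 -0.001 -1.   ] q [-0.22  0.1   1.43 -0.    1.61 -1.54] F [-0.2 -0.2 -0.1] w 0.002 gf 0.0
units now-axes [ 2.87 10.18  0.83]  after-turn axes [ 2.88 10.18  0.84]  rz 0.01
```

View pics/wing.png

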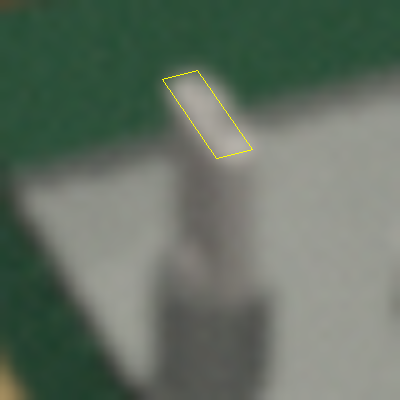

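```bash
python3 -m handwheel '{"series":[[0.2,0.5,0,0,0,0,1],[0.3,1,0,0,0,0,1],[0.3,1,0,0,0,0,1],[0.3,1,0,0,0,0,1],[0.3,1,0,0,0,0,1],[0.3,1,0,0,0,0,1],[0.3,1,0,0,0,0,1],[0.3,1,0,0,0,0,1],[0.3,1,0,0,0,0,1],[0.3,1,0,0,0,0,1],[0.2,0.8,0,0,0,0,1],[0.1,0.4,0,0,0,0,1],[0,0,0,0,0,0,1],[0,0,0,0,0,0,1]]}'
python3 go.py .5664 .259 .261 1.32
python3 - <<'E'
from fit import *
p=cam("scene"); v=[.5848,.0479,-.25,1.72]
for q in("cover_press","cover_slot"):
    r=imaging.place_of(p,q); print(q,[np.round(a["position"],1) for a in r[:1]], {f:proj(p,cov(v[:3]+[f],CP[q])).round(1).tolist() for f in(1.65,1.72,1.8)})
E
```

```text
time: 33.55
tool_pos: [0.5604, 0.2735, 0.3577]
orientation: [0.124, 0.992, -0.0, -0.0]
contact_force: [1.0, -0.4, -0.0]
grip_width: -0.003
grasp_force: 0.0
t 33.55 pos [0.5604 0.2735 0.3577] psi 1.3215 tilt [-0.001 -0.001 -1.   ] q [ 0.26  0.24  1.28 -0.    1.62 -1.06] F [ 1.  -0.4 -0. ] w -0.003 gf 0.0
units now-axes [-0.38 -0.5   3.87]  after-turn axes [-0.38 -0.5   3.87]  rz 0.01
cover_press [array([320. , 139.3])] {1.65: [314.2, 137.4], 1.72: [318.2, 137.3], 1.8: [322.7, 137.4]}
cover_slot [array([334.8, 152.5])] {1.65: [326.8, 155.8], 1.72: [330.5, 155.6], 1.8: [334.6, 155.6]}
```

```bash
python3 -m handwheel '{"series":[[-0.3,0,0.5,0,0,0,1],[0,0,1,0,0,0,1],[0,0,1,0,0,0,1],[0,0,0.9,0,0,0,1],[0,0,0.4,0,0,0,1],[0,0,0,0,0,0,1]]}'
python3 go.py .5664 .259 .261 1.32
python3 - <<'E'
import numpy as np; from h import sensors
o=sensors.get_obs()["tool_pos"]; d=o[:2]-[.5848,.0479]; y0=.247*d[0]+.969*d[1]; z0=o[2]; print("xh",.969*d[0]-.247*d[1],"yh",y0)
s,a=.185,.015
for f in np.arange(1.7,-.01,-.1):
    y=.105-s*np.cos(f)+.005*np.sin(f)+a; z=.067+s*np.sin(f)+.005*np.cos(f)+.011
    print(round(f,1),"y %.3f z %.3f ty %.2f tz %.2f"%(y,z,(y-y0)/.025,(z0-z)/.025)); y0,z0=y,z
E
```

```text
time: 34.3
tool_pos: [0.5671, 0.2711, 0.2606]
orientation: [0.125, 0.992, -0.001, -0.002]
contact_force: [0.1, 0.9, 0.1]
grip_width: 0.004
grasp_force: 0.0
t 34.3 pos [0.5671 0.2711 0.2606] psi 1.3207 tilt [-0.004 -0.001 -1.   ] q [ 0.25  0.29  1.41 -0.    1.45 -1.07] F [0.1 0.9 0.1] w 0.004 gf 0.0
units now-axes [-0.09 -0.48 -0.02]  after-turn axes [-0.09 -0.48 -0.02]  rz 0.01
xh -0.07231944522075355 yh 0.2119479396083932
1.7 y 0.149 z 0.261 ty -2.53 tz -0.01
1.6 y 0.130 z 0.263 ty -0.74 tz -0.08
1.5 y 0.112 z 0.263 ty -0.74 tz -0.00
1.4 y 0.093 z 0.261 ty -0.74 tz 0.07
1.3 y 0.075 z 0.258 ty -0.73 tz 0.14
1.2 y 0.058 z 0.252 ty -0.71 tz 0.21
1.1 y 0.041 z 0.245 ty -0.68 tz 0.28
1.0 y 0.024 z 0.236 ty -0.65 tz 0.35
0.9 y 0.009 z 0.226 ty -0.61 tz 0.41
0.8 y -0.005 z 0.214 ty -0.57 tz 0.47
0.7 y -0.018 z 0.201 ty -0.52 tz 0.53
0.6 y -0.030 z 0.187 ty -0.46 tz 0.58
0.5 y -0.040 z 0.171 ty -0.40 tz 0.62
0.4 y -0.048 z 0.155 ty -0.34 tz 0.66
0.3 y -0.055 z 0.137 ty -0.27 tz 0.69
0.2 y -0.060 z 0.120 ty -0.20 tz 0.71
0.1 y -0.064 z 0.101 ty -0.13 tz 0.73
-0.0 y -0.065 z 0.083 ty -0.06 tz 0.74
```

```bash
python3 -m handwheel '{"series":[[0,-0.6,0,0,0,0,1],[0,-0.7,0,0,0,0,1],[0,-0.6,0,0,0,0,1],[0,-0.6,0,0,0,0,1],[0,-0.7,-0.05,0,0,0,1],[0,-0.74,0,0,0,0,1],[0,-0.74,0.07,0,0,0,1],[0,-0.73,0.14,0,0,0,1],[0,-0.71,0.21,0,0,0,1],[0,-0.68,0.28,0,0,0,1],[0,-0.65,0.35,0,0,0,1],[0,-0.61,0.41,0,0,0,1],[0,-0.4,0.3,0,0,0,1],[0,0,0,0,0,0,1]]}'
cat > w.py <<'E'
import numpy as np,sys; from h import sensors
O=sensors.get_obs(); o=O["tool_pos"]; d=o[:2]-[.5848,.0479]; y0=.247*d[0]+.969*d[1]; z0=o[2]; print("t",O["time"],"xh",(.969*d[0]-.247*d[1]).round(4),"yh",y0.round(4),"z",z0.round(4),"F",O["contact_force"].round(1))
s,a=.185,.015
for f in np.arange(float(sys.argv[1]),-.01,-.1):
    y=.105-s*np.cos(f)+.005*np.sin(f)+a; z=.067+s*np.sin(f)+.005*np.cos(f)+.011
    print(round(f,1),"y %.3f z %.3f ty %.2f tz %.2f"%(y,z,(y-y0)/.025,(z0-z)/.025)); y0,z0=y,z
E
python3 w.py .8
python3 - <<'E'
from fit import *
p=cam("scene"); save(p,"cov1.png"); v=[.5848,.0479,-.25,1.72]
for q in("cover_press","cover_slot"):
    r=imaging.place_of(p,q); print(q,[np.round(a["position"],1) for a in r[:1]], {f:proj(p,cov(v[:3]+[f],CP[q])).round(1).tolist() for f in(.7,.8,.9,1.)})
E
```

```text
time: 35.7
tool_pos: [0.5148, 0.0657, 0.2193]
orientation: [0.125, 0.992, -0.0, -0.001]
contact_force: [0.9, 0.7, 1.9]
grip_width: -0.003
grasp_force: 0.9
t 35.7 xh -0.0722 yh -0.0 z 0.2193 F [0.9 0.7 1.9]
0.8 y -0.005 z 0.214 ty -0.21 tz 0.20
0.7 y -0.018 z 0.201 ty -0.52 tz 0.53
0.6 y -0.030 z 0.187 ty -0.46 tz 0.58
0.5 y -0.040 z 0.171 ty -0.40 tz 0.62
0.4 y -0.048 z 0.155 ty -0.34 tz 0.66
0.3 y -0.055 z 0.137 ty -0.27 tz 0.69
0.2 y -0.060 z 0.120 ty -0.20 tz 0.71
0.1 y -0.064 z 0.101 ty -0.13 tz 0.73
0.0 y -0.065 z 0.083 ty -0.06 tz 0.74
cover_press [array([265.5, 156.5])] {0.7: [260.8, 168.2], 0.8: [265.2, 163.0], 0.9: [270.2, 158.1], 1.0: [275.5, 153.6]}
cover_slot [array([287.6, 172.2])] {0.7: [277.2, 184.6], 0.8: [281.5, 179.8], 0.9: [286.1, 175.3], 1.0: [291.1, 171.1]}
```

View pics/cov1.png

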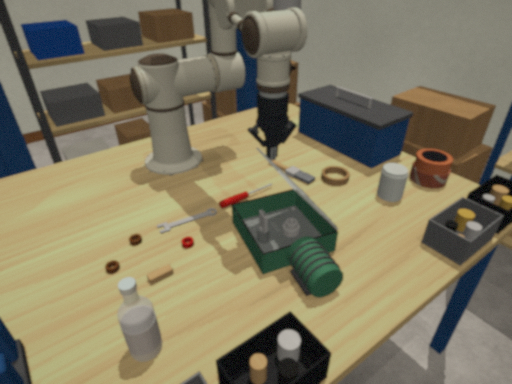

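```bash
python3 -m handwheel '{"series":[[0,-0.21,0.2,0,0,0,1],[0,-0.52,0.53,0,0,0,1],[0,-0.46,0.58,0,0,0,1],[0,-0.4,0.62,0,0,0,1],[0,-0.34,0.66,0,0,0,1],[0,-0.27,0.69,0,0,0,1],[0,-0.2,0.6,0,0,0,1],[0,-0.1,0.4,0,0,0,1],[0,0,0,0,0,0,1]]}'
python3 w.py .1
```

```text
time: 36.75
tool_pos: [0.4996, 0.0057, 0.112]
orientation: [0.125, 0.992, -0.0, -0.001]
contact_force: [0.9, -2.2, 4.9]
grip_width: -0.001
grasp_force: 2.1
t 36.75 xh -0.0722 yh -0.062 z 0.112 F [ 0.9 -2.2  4.9]
0.1 y -0.064 z 0.101 ty -0.06 tz 0.42
0.0 y -0.065 z 0.083 ty -0.06 tz 0.74
```

```bash
python3 -m handwheel '{"series":[[0,-0.06,0.3,0,0,0,1],[0,-0.06,0.3,0,0,0,1],[0,0,0.3,0,0,0,1],[0,0,0.2,0,0,0,1],[0,0,0.15,0,0,0,1],[0,0,0,0,0,0,1]]}'
python3 w.py 0
```

```text
time: 37.35
tool_pos: [0.4992, 0.0027, 0.0829]
orientation: [0.124, 0.992, -0.001, -0.001]
contact_force: [-3.3, -4.4, 10.2]
grip_width: 0.003
grasp_force: 5.0
t 37.35 xh -0.0717 yh -0.065 z 0.0829 F [-3.3 -4.4 10.2]
0.0 y -0.065 z 0.083 ty -0.00 tz -0.00
```

```bash
python3 -m handwheel '{"series":[[0,0,0.15,0,0,0,1],[0,0,0.1,0,0,0,1],[0,0,0,0,0,0,1],[0,0,0,0,0,0,1],[0,0,0,0,0,0,1]]}'
python3 w.py 0
python3 - <<'E'
from fit import *
p=cam("scene"); v=[.5848,.0479,-.25,0.]
for q in("cover_slot","fastener_top"):
    r=imaging.place_of(p,q); print(q,[np.round(a["position"],1) for a in r[:1]], proj(p,cov(v,CP["cover_slot"])).round(1))
u=proj(p,H(v,(0,-.02,.07))).astype(int)
cv2.imwrite("pics/shut.png",cv2.resize(p["frame"][u[1]-45:u[1]+55,u[0]-60:u[0]+70,::-1],None,fx=6,fy=6,interpolation=cv2.INTER_CUBIC))
E
```

```text
time: 37.85
tool_pos: [0.4996, 0.0026, 0.0823]
orientation: [0.123, 0.992, -0.001, -0.001]
contact_force: [-24.5, -1.3, 55.4]
grip_width: 0.001
grasp_force: 27.7
t 37.85 xh -0.0714 yh -0.065 z 0.0823 F [-24.5  -1.3  55.4]
0.0 y -0.065 z 0.083 ty -0.00 tz -0.03
cover_slot [array([265.3, 219. ])] [262.1 220.4]
fastener_top [array([266.2, 214.3])] [262.1 220.4]
```

View pics/shut.png

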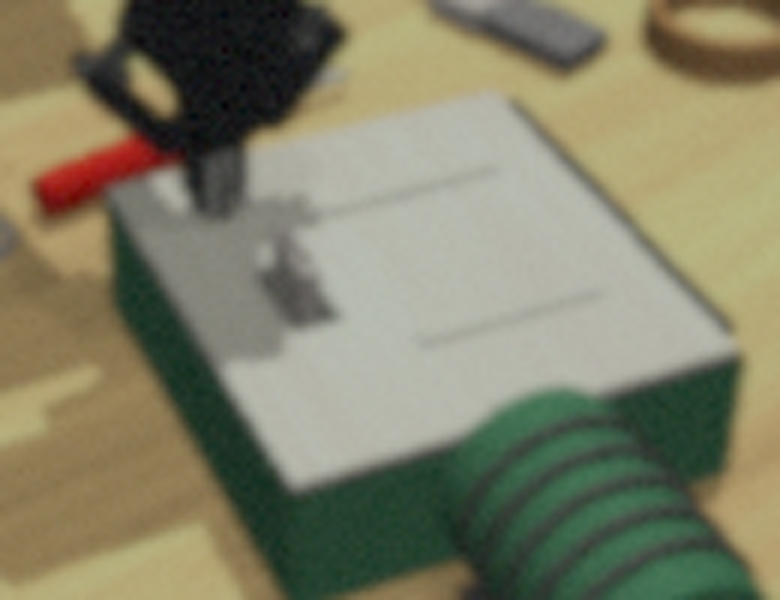

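```bash
python3 -m handwheel '{"series":[[0,0,-0.18,0,0,0,1],[0,0,0,0,0,0,1],[0,0,0,0,0,0,1],[0,0,0,0,0,0,1],[0,0,0,0,0,0,1]]}'
python3 w.py 0
```

```text
time: 38.5
tool_pos: [0.4998, 0.0029, 0.0828]
orientation: [0.124, 0.992, -0.001, -0.0]
contact_force: [-6.8, -2.2, 20.3]
grip_width: 0.001
grasp_force: 10.1
t 38.5 xh -0.0712 yh -0.0646 z 0.0828 F [-6.8 -2.2 20.3]
0.0 y -0.065 z 0.083 ty -0.02 tz -0.01
```

Shut, with about 20 N pressing on it and steady; handing in.

```bash
python3 -c "
from station import manip
print(manip.close_job())"
```

```text
the job is handed in; nothing more can be done
None
```

I put the bushing and then the collar on the post, turned the fastener into line with the slot, and handed the job in at about 38.5 s with the cover held shut at about 20 N; the press briefly reached about 55 N at the fingertips before I eased it, and I haven't seen the verdict.

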